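Set out the breakfast condiments and the timer

TASK

Set out the breakfast things: stand the honey jar in the middle of the round coaster, the dark-lidded spice jar in the middle of the square coaster, and the salt shaker on the bare worktop halfway between the two coasters, in line with them. Put the kitchen timer centrally on top of the food tin. Set each thing down upright without dropping it, and leave the tin, mug, tape roll and teaspoon where they are.

Things in the scene. Friction and masses are not known exactly. Their poses are not given: they have to be found in the camera images.
- honey_jar: Origin at the centre of its underside, z up; it stands upright on the worktop at the start. Glass honey jar with pale contents, a dark label and a wide white lid: about 58 x 62 mm, 99 mm high, nearly constant in width; the widest of the jars. About 0.45 kg.
- spice_jar: Origin at the centre of its underside, z up; it stands upright on the worktop at the start. Slim round spice jar, glass with a paper label and a tall dark brown-black lid: 44 mm diameter, 96 mm high. About 0.11 kg.
- salt_shaker: Origin at the centre of its underside, z up; it stands upright on the worktop at the start. Slim clear glass shaker with white contents and a light grey domed perforated cap: 44 mm diameter up to 74 mm height, cap narrower (34 mm), 90 mm high in all. About 0.1 kg.
- timer: Origin at the centre of its underside, z up; it stands upright on the worktop at the start. Wind-up kitchen timer: low round thing with a white base and a pink domed upper half, 67 mm diameter, 56 mm high; widest between 10 and 40 mm height. The dial does not turn here. About 0.12 kg.
- tin: Origin at the centre of its underside, z up; it stands upright on the worktop at the start. Short round food tin with a flat, gold-coloured metal top: 75 mm diameter, 58 mm high. It is loose, stays where it stands and is not to be moved. About 0.26 kg.
- coaster_round: Round cork coaster, 92 mm diameter, 6 mm thick. Origin at the centre of its underside (on the worktop, z = 0). Fixed. Its own y axis always lies along the straight line through both coasters' centres, its x axis across that line (mostly away from the robot); the two centres are always 230 mm apart, and which of them is on the left changes. 
- coaster_square: Square cork coaster, 92 x 92 mm, 6 mm thick. Origin at the centre of its underside (on the worktop, z = 0). Fixed. Its own y axis always lies along the straight line through both coasters' centres, its x axis across that line (mostly away from the robot); the two centres are always 230 mm apart, and which of them is on the left changes. 
- mug: Bystander, loose: green and white mug, 78 mm diameter, 101 mm high, with a handle, at the back left. Origin on its underside, at the middle of its outline with the handle.
- tape_roll: Bystander, loose: roll of tape lying flat, 96 mm diameter, 25 mm high, at the left. Origin at the centre of its underside.
- teaspoon: Bystander, loose: metal teaspoon lying flat left-to-right between the row of coasters and the things in front, 130 x 27 x 11 mm. Origin at the centre of its underside, x along its length.
Mind the look-alikes: they are no part of the job. What is shaped like the honey_jar but orange is not meant.

How it is judged:
At the end, for the whole second after the job is handed in: Honey jar on the round and spice jar on the square coaster, each within 15 mm of its centre; salt shaker on the worktop 115 +-15 mm from both coaster centres and within 15 mm of their line; timer on the tin within 15 mm of its axis; all four and the tin upright within 0.1 rad, at rest (horizontal distance between honey_jar and coaster_round below 0.015 m and height (world z) of each of honey_jar, spice_jar below 0.012 m and horizontal distance between spice_jar and coaster_square below 0.015 m and height (world z) of salt_shaker below 0.006 m and horizontal distance between salt_shaker and coaster_round between 0.1 and 0.13 m and horizontal distance between salt_shaker and coaster_square between 0.1 and 0.13 m and x of salt_shaker in the frame of coaster_round between -0.015 and 0.015 m and horizontal distance between timer and tin below 0.015 m and z of timer in the frame of tin between 0.052 and 0.064 m and angle between each of honey_jar, spice_jar, salt_shaker, timer, tin's own z axis and vertical below 0.1 rad and linear speed of each of honey_jar, spice_jar, salt_shaker, timer, tin below 0.02 m/s); the robot touches nothing.
It fails at once if the tin, mug, tape roll or teaspoon is pushed more than 30 mm from where it was (distance of any of tin, mug, tape_roll, teaspoon from where it was at the start of the episode above 0.03 m).
It fails at once if the honey jar, spice jar, salt shaker or timer is dropped (falls freely, faster than 0.6 m/s) ((linear speed of honey_jar above 0.6 m/s and contact force between honey_jar and anything else below 0.02 N) or (linear speed of spice_jar above 0.6 m/s and contact force between spice_jar and anything else below 0.02 N) or (linear speed of salt_shaker above 0.6 m/s and contact force between salt_shaker and anything else below 0.02 N) or (linear speed of timer above 0.6 m/s and contact force between timer and anything else below 0.02 N)).
It also fails if it takes over 109 s, if anything falls off the work surface, if the arm or the gripper's body presses on something with over 40 N, if the wrist force passes 120 N, or if a joint passes its speed limit or range.

ROBOT

A 7-joint arm with a two-finger parallel gripper is mounted at the origin on a cart in front of the work surface, level with it; the furniture and walls round the work are solid. World frame = base frame: x ahead of the robot, y to its left, z up, the work surface at z = 0. Lengths are in m, angles in rad, forces in N, time in s.
With the tool pointing down it reaches from about 0.4 to 0.9 m from the base axis. Payload 5.6 kg.
Tool frame: the origin (TCP) lies midway between the tips of the shut fingers; the grasp point (between the pads) lies 19 mm behind it; z points along the fingers, y is the line along which they close (so a half turn about z gives the same grasp; the last joint's range is limited). The gripper opens to 92 mm and grips with 3 to 60 N. Pads are 20 mm wide; open, the fingers measure 128 mm over their backs; the gripper's body (75 mm by 189 mm) begins 69 mm behind the grasp point.
Start: joints at [1.295, 0.468, -0.012, 1.603, 0.006, 1.071, -0.056], TCP at [0.15, -0.632, 0.215] pointing down, gripper open.
Joint ranges: [-2.53, 2.53], [-0.31, 2.02], [-1.57, 1.55], [0.28, 2.44], [-1.29, 4.43], [0.15, 1.84], [-2.92, 2.92]. Speed limits (rad/s): [2.57, 2.57, 3.14, 3.14, 3.14, 3.14, 3.14].

INTERFACE

Orientations are given as a 3x3 rotation matrix whose columns are the frame's x, y, z axes.
In Python, from cell import manip gives the robot as it stands. The module is installed in compiled form; this text tells all that it offers.
- The arm moves only by the shell command python3 -m creep 'ROWS' [OPENING] [FORCE]. ROWS is JSON, a list of rows, each an object of numbers: "dx", "dy", "dz": the shift along the tool's x, y, z in m; "roll": the turn about the tool's z in degrees. A call has 1 to 8 rows; each row is the pose to reach, as a shift and turn from the pose commanded when the call began, along the tool's axes at that moment; what a row does not reach only later rows make up. A row lasts 1/8 s, in which the tool goes at most 62.5 mm and 10.7 degrees, less where a joint would pass 70% of its speed; a pose out of reach is approached as far as the arm can. A call with a gripper value outside its range is refused whole. OPENING is the opening, from 0 (shut) to 1 (fully open), set as the call begins (- or left out, the last holds). The fingers move at their own pace and stop on an object; FORCE is the grip in N (left out, the last holds). Time passes only in rows, so rows that repeat a pose let the fingers close. It gives the time, the measured TCP pose, the force, the opening and the grip force at its end, in the units of the state.
- manip.observe(): the state, without advancing time (a new reading comes with each control period).
- manip.capture(name): name is "side" or "top"; returns a dict with "frame" (420x560x3 uint8, red, green, blue), "camera_matrix" (3x3 intrinsics, pixels), "world_from_camera" (4x4, takes a point from camera to world coordinates). Camera axes: x right, y up, looking along -z (the intrinsics and any distortion apply to the point x, -y, -z); pixel columns grow to the right and rows downward; lengths in m; the calibration is good to about 2 mm. A picture is of the moment at which its call begins. There is no depth.
- manip.close_job(): hands the job in; it is judged then, once.
The state is a dict: "time_s": time; "q": joint angles; "qd": joint speeds; "joint_efforts": joint torques, N m; "position": TCP position; "eef_rot": TCP orientation; "contact_force": force on the tool from outside, world axes, zero at the start; "ft_torque": the same for the moment, N m; "gripper_width": finger opening in m; "gripper_force": force on a finger pad.
Only numpy, scipy, OpenCV 4.12 (cv2) and the standard library are available. Lean on these libraries where they do the work, as an engineer would, in place of code of your own. Each camera call takes 0.05 s, during which the arm holds its last target. There are 200 camera calls.

## Working session

There is one attempt and no reset: what is moved stays moved. The work goes in short steps, Python scripts to look and compute and a shell command to move; the robot and the scene stay as the last step left them, time stands still between calls to the robot, and variables do not carry over. Pictures are saved under pics/ and viewed, at most 14 in all, crops included, and the job is handed in when it is done.

```bash
mkdir -p pics
cat > h.py <<'E'
import numpy as np,cv2
from cell import manip
def snap(name,fn,crop=None,s=1):
    c=manip.capture(name); np.savez(f'pics/{name}.npz',**c)
    im=c['frame'][:,:,::-1]
    cv2.imwrite(f'pics/{fn}_full.png',im)
    return c
def crop(fn,out,x0,y0,x1,y1,s):
    im=cv2.imread(f'pics/{fn}_full.png')[y0:y1,x0:x1]
    cv2.imwrite(f'pics/{out}.png',cv2.resize(im,None,fx=s,fy=s,interpolation=cv2.INTER_CUBIC))
def pt(name,u,v,z):
    c=np.load(f'pics/{name}.npz'); K=c['camera_matrix'];T=c['world_from_camera']
    r=np.linalg.inv(K)@[u,v,1]; d=T[:3,:3]@[r[0],-r[1],-r[2]]; o=T[:3,3]
    return (o+d*(z-o[2])/d[2]).round(4)
E
python3 - <<'E'
from h import *
for n in('side','top'):
    c=snap(n,n+'0'); print(n,c['camera_matrix'].round(1).tolist(),c['world_from_camera'].round(3).tolist(),[k for k in c])
s=manip.observe(); print(s['time_s'],s['position'],np.round(s['eef_rot'],3).tolist(),s['gripper_width'])
E
```

```text
side [[526.0, 0.0, 277.5], [0.0, 526.0, 218.7], [0.0, 0.0, 1.0]] [[0.997, 0.05, -0.055, 0.521], [-0.074, 0.683, -0.727, -0.995], [0.001, 0.729, 0.685, 0.966], [0.0, 0.0, 0.0, 1.0]] ['frame', 'camera_matrix', 'world_from_camera']
top [[384.6, 0.0, 280.9], [0.0, 384.6, 213.1], [0.0, 0.0, 1.0]] [[0.002, 0.995, -0.103, 0.502], [-1.0, 0.002, 0.001, -0.027], [0.001, 0.103, 0.995, 0.898], [0.0, 0.0, 0.0, 1.0]] ['frame', 'camera_matrix', 'world_from_camera']
0.1 [ 0.14978749 -0.63196088  0.2137261 ] [[0.973, 0.231, -0.0], [0.231, -0.973, 0.002], [-0.0, -0.002, -1.0]] 0.0918808414733606
```

View pics/top0_full.png

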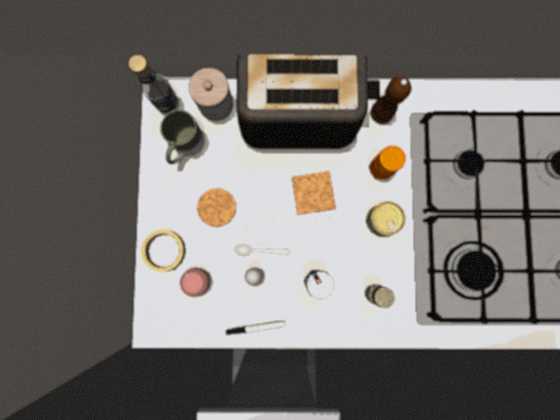

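View pics/side0_full.png

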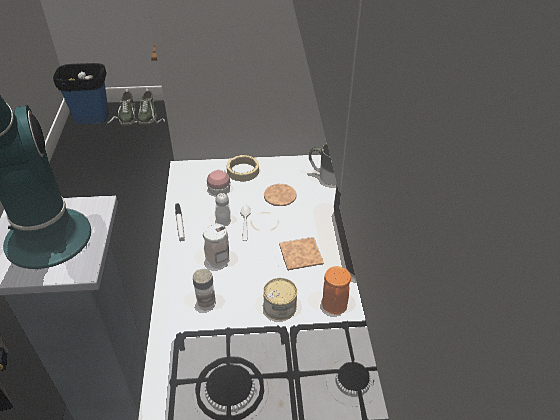

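The top view shows:
- round coaster at (217,208) and square coaster at (314,193)
- tape at (162,250), timer at (195,282), salt at (255,276)
- a white-lidded jar at (319,284) and a dark-lidded jar at (380,296)
- tin at (387,219) and spoon at (262,250)

There are two honey jar candidates: the white-lidded one at top (319,284), side (216,245), and the orange one at top (388,162), side (337,290). The description (pale contents, white lid) fits the first. I'll confirm in enlarged crops.

Run:
```python
from h import *
crop('top0','t1',140,150,420,345,2.85)
crop('side0','s1',160,150,360,320,3.5)
```

```text
(no output)
```

View pics/t1.png

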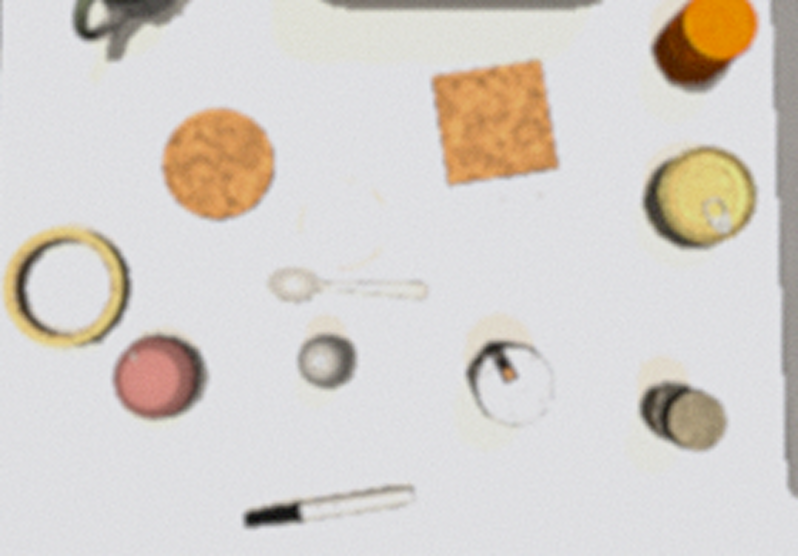

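View pics/s1.png

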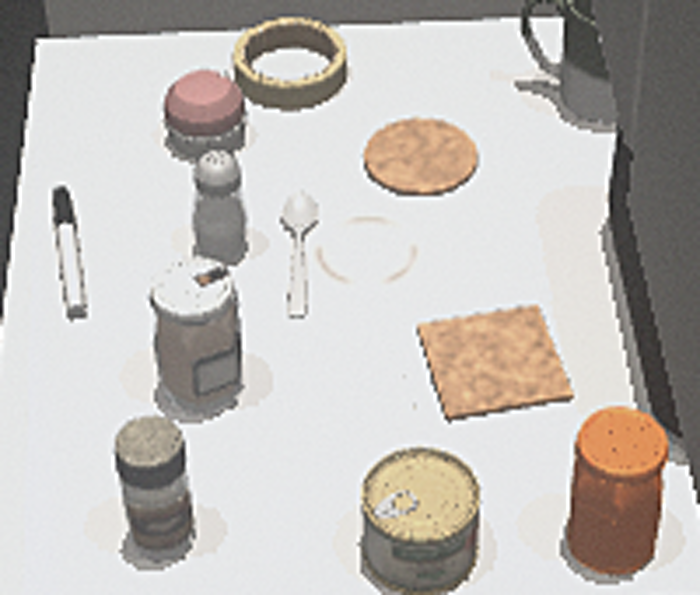

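The crops confirm the honey jar: white lid and pale body at top (319,284), with the look-alike orange all over. The spice jar is the dark-lidded one at top (384,297). Next I'll triangulate from both views.

Run:
```python
from h import *
t=lambda u,v,z:pt('top',140+u/2.85,150+v/2.85,z)
s=lambda u,v,z:pt('side',160+u/3.5,150+v/3.5,z)
D=dict(round=((218,163),(421,156),.006),square=((495,122),(495,361),.006),tin=((707,196),(420,497),.058),
timer=((159,377),(204,101),.045),salt=((323,360),(216,170),.08),honey=((513,384),(193,289),.097),spice=((696,419),(151,443),.096),
spoonL=((293,284),(299,210),.005),spoonR=((427,291),(297,315),.005),tape=((67,286),(291,55),.025))
for k,(a,b,z) in D.items(): print(k,t(*a,z)[:2],s(*b,z)[:2])
c=[t(u,v,.006)[:2] for u,v in[(433,76),(541,61),(558,168),(449,185)]];print(np.array(c).round(3).tolist())
```

```text
round [0.6078 0.1226] [0.6128 0.1211]
square [ 0.6423 -0.1046] [ 0.6478 -0.1061]
tin [ 0.5768 -0.2629] [ 0.5815 -0.2667]
timer [0.4376 0.1582] [0.4423 0.1552]
salt [0.4529 0.03  ] [0.4547 0.0303]
honey [ 0.437  -0.1084] [ 0.4409 -0.11  ]
spice [ 0.4123 -0.2399] [ 0.4165 -0.2427]
spoonL [0.5093 0.0601] [0.5134 0.0651]
spoonR [ 0.5038 -0.0486] [ 0.5085 -0.0489]
tape [0.5072 0.2372] [0.5127 0.2362]
[[0.681, -0.054], [0.693, -0.143], [0.604, -0.156], [0.59, -0.067]]
```

```bash
python3 -m creep '[{"dx":0.04,"dy":-0.044,"roll":1.7},{"dx":0.08,"dy":-0.088,"roll":3.4},{"dx":0.12,"dy":-0.132,"roll":5.1},{"dx":0.16,"dy":-0.176,"roll":6.8},{"dx":0.2,"dy":-0.22,"roll":8.5},{"dx":0.24,"dy":-0.264,"roll":10.2},{"dx":0.27,"dy":-0.297,"roll":11.9},{"dx":0.27,"dy":-0.297,"roll":13.4}]' 1 25; python3 -c "
from cell import manip;s=manip.observe();print(s['position'],s['eef_rot'].round(3).tolist(),s['q'])"
```

```text
[ 0.14978749 -0.63196088  0.2137261 ] [[0.973, 0.231, -0.0], [0.231, -0.973, 0.002], [-0.0, -0.002, -1.0]] [ 1.29496731  0.46830535 -0.01159873  1.60352905  0.00598879  1.07140738
 -0.05631722]schema error: expected keys dx, dy, dz, roll
```

All four keys are required in each row.

```bash
cat > st.py <<'E'
from cell import manip
s=manip.observe();print(s['time_s'],s['position'].round(4),s['eef_rot'].round(3).tolist(),s['q'].round(2),s['gripper_width'])
E
python3 -m creep '[{"dx":0.04,"dy":-0.044,"dz":0,"roll":1.7},{"dx":0.08,"dy":-0.088,"dz":0,"roll":3.4},{"dx":0.12,"dy":-0.132,"dz":0,"roll":5.1},{"dx":0.16,"dy":-0.176,"dz":0,"roll":6.8},{"dx":0.2,"dy":-0.22,"dz":0,"roll":8.5},{"dx":0.24,"dy":-0.264,"dz":0,"roll":10.2},{"dx":0.27,"dy":-0.297,"dz":0,"roll":11.9},{"dx":0.27,"dy":-0.297,"dz":0,"roll":13.4}]' 1 25; python3 st.py
```

```text
time_s: 1.1
position: [0.3456, -0.2783, 0.2146]
eef_rot: [[1.0, 0.004, 0.0], [0.004, -1.0, 0.001], [0.0, -0.001, -1.0]]
contact_force: [-0.9, -0.2, -0.1]
gripper_width: 0.092
gripper_force: 0.0
1.1 [ 0.3456 -0.2783  0.2146] [[1.0, 0.004, 0.0], [0.004, -1.0, 0.001], [0.0, -0.001, -1.0]] [ 0.79  0.13 -0.2   2.07  0.03  0.94 -0.99] 0.09196519678859352
```

```bash
python3 -m creep '[{"dx":0.02,"dy":-0.04,"dz":0,"roll":0},{"dx":0.045,"dy":-0.085,"dz":0,"roll":0},{"dx":0.07,"dy":-0.13,"dz":0,"roll":0},{"dx":0.093,"dy":-0.169,"dz":0,"roll":0},{"dx":0.093,"dy":-0.169,"dz":0.03,"roll":0},{"dx":0.093,"dy":-0.169,"dz":0.06,"roll":0},{"dx":0.093,"dy":-0.169,"dz":0.085,"roll":0},{"dx":0.093,"dy":-0.169,"dz":0.085,"roll":0}]'
python3 - <<'E'
from h import *
snap('side','side1');crop('side1','s2',160,150,360,320,3.5)
E
```

```text
time_s: 2.1
position: [0.4357, -0.1132, 0.1279]
eef_rot: [[1.0, -0.003, -0.004], [-0.003, -1.0, 0.001], [-0.004, -0.001, -1.0]]
contact_force: [0.6, -0.2, 0.5]
gripper_width: 0.092
gripper_force: 0.0
```

View pics/s2.png

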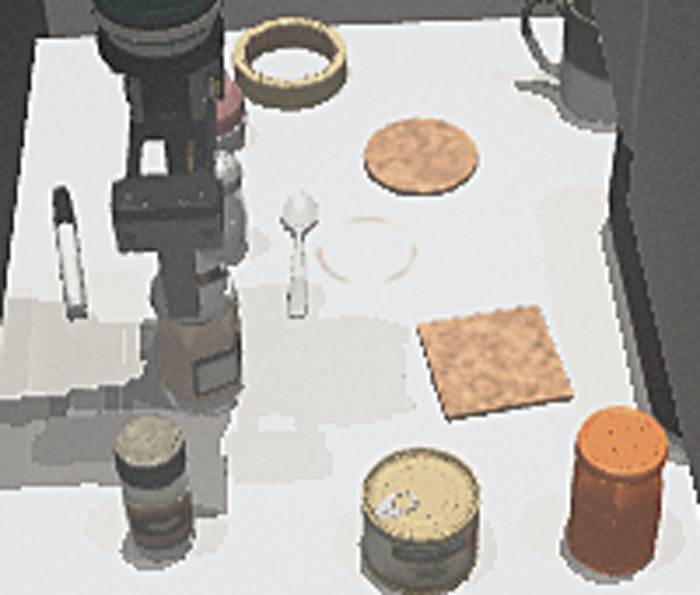

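The near finger at (180,316) hangs in front of the jar lid at (193,290), with the fingers straddling it. I'll descend and grip.

```bash
python3 -m creep '[{"dx":0.002,"dy":-0.003,"dz":0.02,"roll":0},{"dx":0.002,"dy":-0.003,"dz":0.045,"roll":0},{"dx":0.002,"dy":-0.003,"dz":0.07,"roll":0},{"dx":0.002,"dy":-0.003,"dz":0.087,"roll":0},{"dx":0.002,"dy":-0.003,"dz":0.087,"roll":0},{"dx":0.002,"dy":-0.003,"dz":0.087,"roll":0}]'
python3 -m creep '[{"dx":0,"dy":0,"dz":0,"roll":0},{"dx":0,"dy":0,"dz":0,"roll":0},{"dx":0,"dy":0,"dz":0,"roll":0},{"dx":0,"dy":0,"dz":0,"roll":0},{"dx":0,"dy":0,"dz":0,"roll":0},{"dx":0,"dy":0,"dz":0,"roll":0},{"dx":0,"dy":0,"dz":0,"roll":0},{"dx":0,"dy":0,"dz":0,"roll":0}]' 0 25
```

```text
time_s: 2.9
position: [0.4404, -0.1098, 0.0437]
eef_rot: [[1.0, -0.002, 0.002], [-0.002, -1.0, -0.001], [0.002, 0.001, -1.0]]
contact_force: [0.8, 0.5, -0.3]
gripper_width: 0.092
gripper_force: 0.0
time_s: 3.9
position: [0.4395, -0.1091, 0.0428]
eef_rot: [[1.0, -0.001, 0.0], [-0.001, -1.0, 0.0], [0.0, -0.0, -1.0]]
contact_force: [-1.7, 1.2, 5.7]
gripper_width: 0.0598
gripper_force: 25.0
```

```bash
python3 -m creep '[{"dx":0,"dy":0,"dz":-0.02,"roll":0},{"dx":0,"dy":0,"dz":-0.05,"roll":0},{"dx":0,"dy":0,"dz":-0.08,"roll":0},{"dx":0,"dy":0,"dz":-0.11,"roll":0},{"dx":0,"dy":0,"dz":-0.12,"roll":0},{"dx":0,"dy":0,"dz":-0.12,"roll":0}]'
python3 -m creep '[{"dx":0.015,"dy":-0.02,"dz":0,"roll":0},{"dx":0.045,"dy":-0.06,"dz":0,"roll":0},{"dx":0.075,"dy":-0.1,"dz":0,"roll":0},{"dx":0.105,"dy":-0.14,"dz":0,"roll":0},{"dx":0.135,"dy":-0.18,"dz":0,"roll":0},{"dx":0.16,"dy":-0.215,"dz":0,"roll":0},{"dx":0.171,"dy":-0.231,"dz":0,"roll":0},{"dx":0.171,"dy":-0.231,"dz":0,"roll":0}]'
python3 -m creep '[{"dx":0,"dy":0,"dz":0.03,"roll":0},{"dx":0,"dy":0,"dz":0.06,"roll":0},{"dx":0,"dy":0,"dz":0.085,"roll":0},{"dx":0,"dy":0,"dz":0.1,"roll":0},{"dx":0,"dy":0,"dz":0.1,"roll":0},{"dx":0,"dy":0,"dz":0.1,"roll":0}]'
```

```text
time_s: 4.65
position: [0.4388, -0.1095, 0.162]
eef_rot: [[1.0, -0.001, -0.001], [-0.001, -1.0, -0.0], [-0.001, 0.0, -1.0]]
contact_force: [-0.3, 0.7, -5.8]
gripper_width: 0.0601
gripper_force: 25.0
time_s: 5.65
position: [0.6097, 0.1225, 0.1604]
eef_rot: [[1.0, 0.001, -0.003], [0.001, -1.0, -0.0], [-0.003, 0.0, -1.0]]
contact_force: [-0.1, -1.1, -4.7]
gripper_width: 0.0602
gripper_force: 25.0
time_s: 6.4
position: [0.6113, 0.1213, 0.0635]
eef_rot: [[1.0, -0.002, 0.001], [-0.002, -1.0, 0.0], [0.001, -0.0, -1.0]]
contact_force: [0.4, 0.7, -5.7]
gripper_width: 0.06
gripper_force: 25.0
```

```bash
python3 -m creep '[{"dx":0,"dy":0,"dz":0.004,"roll":0},{"dx":0,"dy":0,"dz":0.008,"roll":0},{"dx":0,"dy":0,"dz":0.011,"roll":0},{"dx":0,"dy":0,"dz":0.013,"roll":0},{"dx":0,"dy":0,"dz":0.013,"roll":0},{"dx":0,"dy":0,"dz":0.013,"roll":0}]'
python3 - <<'E'
from h import *
snap('side','side2');crop('side2','s3',210,150,350,270,5)
E
```

```text
time_s: 7.15
position: [0.6107, 0.1216, 0.0496]
eef_rot: [[1.0, -0.001, 0.0], [-0.001, -1.0, 0.0], [0.0, -0.0, -1.0]]
contact_force: [0.1, -1.0, -4.8]
gripper_width: 0.0597
gripper_force: 25.0
```

View pics/s3.png

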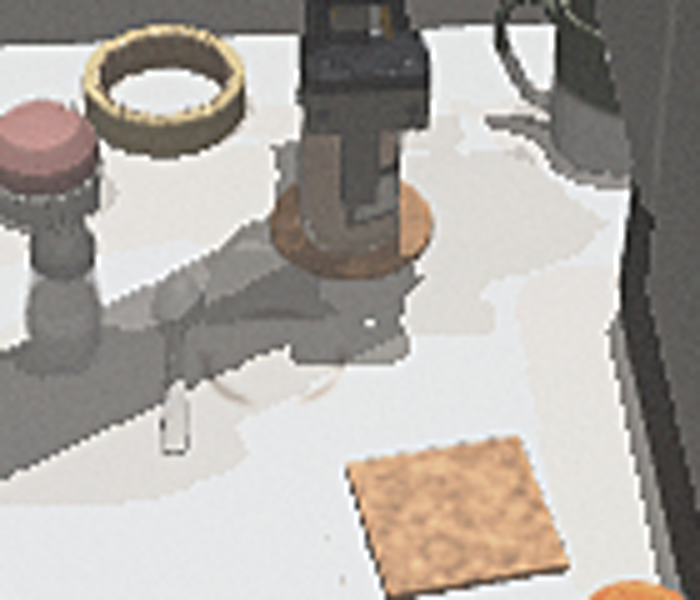

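The jar stands centrally over the round coaster: jar base spans x 300–400 and coaster spans 271–433 in the crop. I'll lower the last millimetre and release.

```bash
python3 -m creep '[{"dx":0,"dy":0,"dz":0.001,"roll":0},{"dx":0,"dy":0,"dz":0.002,"roll":0},{"dx":0,"dy":0,"dz":0.002,"roll":0}]'
python3 -m creep '[{"dx":0,"dy":0,"dz":0,"roll":0},{"dx":0,"dy":0,"dz":0,"roll":0},{"dx":0,"dy":0,"dz":0,"roll":0},{"dx":0,"dy":0,"dz":0,"roll":0},{"dx":0,"dy":0,"dz":0,"roll":0}]' 1
python3 -m creep '[{"dx":0,"dy":0,"dz":-0.02,"roll":0},{"dx":0,"dy":0,"dz":-0.05,"roll":0},{"dx":0,"dy":0,"dz":-0.09,"roll":0},{"dx":0,"dy":0,"dz":-0.13,"roll":0},{"dx":0,"dy":0,"dz":-0.15,"roll":0},{"dx":0,"dy":0,"dz":-0.15,"roll":0}]'
```

```text
time_s: 7.58
position: [0.6109, 0.1216, 0.0489]
eef_rot: [[1.0, -0.001, 0.001], [-0.001, -1.0, -0.0], [0.001, 0.0, -1.0]]
contact_force: [-3.2, -1.7, 4.9]
gripper_width: 0.0599
gripper_force: 25.0
time_s: 8.2
position: [0.6106, 0.1215, 0.0475]
eef_rot: [[1.0, -0.001, -0.0], [-0.001, -1.0, -0.0], [-0.0, 0.0, -1.0]]
contact_force: [-0.4, -1.1, -0.5]
gripper_width: 0.0916
gripper_force: 0.0
time_s: 8.95
position: [0.6114, 0.1216, 0.1993]
eef_rot: [[1.0, -0.001, 0.003], [-0.001, -1.0, 0.0], [0.003, -0.0, -1.0]]
contact_force: [0.5, -0.4, -0.3]
gripper_width: 0.092
gripper_force: 0.0
```

```bash
python3 -m creep '[{"dx":-0.02,"dy":0.037,"dz":0,"roll":0},{"dx":-0.048,"dy":0.09,"dz":0,"roll":0},{"dx":-0.076,"dy":0.142,"dz":0,"roll":0},{"dx":-0.104,"dy":0.194,"dz":0,"roll":0},{"dx":-0.132,"dy":0.246,"dz":0,"roll":0},{"dx":-0.16,"dy":0.298,"dz":0,"roll":0},{"dx":-0.185,"dy":0.343,"dz":0,"roll":0},{"dx":-0.197,"dy":0.363,"dz":0,"roll":0}]'
python3 -m creep '[{"dx":0,"dy":0,"dz":0.02,"roll":0},{"dx":0,"dy":0,"dz":0.06,"roll":0},{"dx":0,"dy":0,"dz":0.07,"roll":0},{"dx":0,"dy":0,"dz":0.07,"roll":0}]'; python3 st.py
```

```text
time_s: 9.95
position: [0.4102, -0.2437, 0.1959]
eef_rot: [[1.0, -0.006, -0.003], [-0.006, -1.0, 0.001], [-0.003, -0.001, -1.0]]
contact_force: [0.8, 1.1, 0.1]
gripper_width: 0.092
gripper_force: 0.0
time_s: 10.45
position: [0.4126, -0.2408, 0.1267]
eef_rot: [[1.0, -0.001, -0.002], [-0.001, -1.0, 0.002], [-0.002, -0.002, -1.0]]
contact_force: [0.5, -0.7, 0.1]
gripper_width: 0.0921
gripper_force: 0.0
10.45 [ 0.4126 -0.2408  0.1267] [[1.0, -0.001, -0.002], [-0.001, -1.0, 0.002], [-0.002, -0.002, -1.0]] [ 0.71  0.33 -0.29  2.07  0.13  0.76 -1.24] 0.09211891889619564
```

Well centred, so I'll descend to z≈0.045 and grip.

```bash
python3 -m creep '[{"dx":0.002,"dy":0,"dz":0.02,"roll":0},{"dx":0.002,"dy":0,"dz":0.045,"roll":0},{"dx":0.002,"dy":0,"dz":0.07,"roll":0},{"dx":0.002,"dy":0,"dz":0.082,"roll":0},{"dx":0.002,"dy":0,"dz":0.082,"roll":0},{"dx":0.002,"dy":0,"dz":0.082,"roll":0}]'
python3 -m creep '[{"dx":0,"dy":0,"dz":0,"roll":0},{"dx":0,"dy":0,"dz":0,"roll":0},{"dx":0,"dy":0,"dz":0,"roll":0},{"dx":0,"dy":0,"dz":0,"roll":0},{"dx":0,"dy":0,"dz":0,"roll":0},{"dx":0,"dy":0,"dz":0,"roll":0},{"dx":0,"dy":0,"dz":0,"roll":0},{"dx":0,"dy":0,"dz":0,"roll":0}]' 0 12
python3 -m creep '[{"dx":0,"dy":0,"dz":-0.02,"roll":0},{"dx":0,"dy":0,"dz":-0.05,"roll":0},{"dx":0,"dy":0,"dz":-0.08,"roll":0},{"dx":0,"dy":0,"dz":-0.1,"roll":0},{"dx":0,"dy":0,"dz":-0.1,"roll":0},{"dx":0,"dy":0,"dz":-0.1,"roll":0}]'
```

```text
time_s: 11.2
position: [0.416, -0.2417, 0.0466]
eef_rot: [[1.0, -0.001, 0.002], [-0.001, -1.0, -0.001], [0.002, 0.001, -1.0]]
contact_force: [-0.9, 0.1, 0.4]
gripper_width: 0.0922
gripper_force: 0.0
time_s: 12.2
position: [0.4152, -0.2413, 0.0456]
eef_rot: [[1.0, -0.001, -0.0], [-0.001, -1.0, 0.0], [-0.0, -0.0, -1.0]]
contact_force: [-0.0, 0.8, 0.1]
gripper_width: 0.0433
gripper_force: 12.0
time_s: 12.95
position: [0.4145, -0.2411, 0.1447]
eef_rot: [[1.0, -0.001, -0.001], [-0.001, -1.0, 0.001], [-0.001, -0.001, -1.0]]
contact_force: [-0.1, 0.0, -1.8]
gripper_width: 0.0432
gripper_force: 12.0
```

```bash
python3 -m creep '[{"dx":0.02,"dy":-0.012,"dz":0,"roll":0},{"dx":0.06,"dy":-0.035,"dz":0,"roll":0},{"dx":0.1,"dy":-0.059,"dz":0,"roll":0},{"dx":0.14,"dy":-0.082,"dz":0,"roll":0},{"dx":0.18,"dy":-0.106,"dz":0,"roll":0},{"dx":0.215,"dy":-0.127,"dz":0,"roll":0},{"dx":0.231,"dy":-0.136,"dz":0,"roll":0},{"dx":0.231,"dy":-0.136,"dz":0,"roll":0}]'
python3 -m creep '[{"dx":0,"dy":0,"dz":0.02,"roll":0},{"dx":0,"dy":0,"dz":0.045,"roll":0},{"dx":0,"dy":0,"dz":0.07,"roll":0},{"dx":0,"dy":0,"dz":0.085,"roll":0},{"dx":0,"dy":0,"dz":0.09,"roll":0},{"dx":0,"dy":0,"dz":0.092,"roll":0},{"dx":0,"dy":0,"dz":0.092,"roll":0},{"dx":0,"dy":0,"dz":0.092,"roll":0}]'
```

```text
time_s: 13.95
position: [0.6461, -0.1039, 0.1434]
eef_rot: [[1.0, 0.001, -0.003], [0.001, -1.0, 0.001], [-0.003, -0.001, -1.0]]
contact_force: [-0.0, -0.5, -1.2]
gripper_width: 0.043
gripper_force: 12.0
time_s: 14.95
position: [0.6469, -0.1056, 0.0544]
eef_rot: [[1.0, -0.001, 0.001], [-0.001, -1.0, -0.0], [0.001, 0.0, -1.0]]
contact_force: [-0.2, -0.4, -1.0]
gripper_width: 0.0432
gripper_force: 12.0
```

```bash
python3 -m creep '[{"dx":0,"dy":0,"dz":0.001,"roll":0},{"dx":0,"dy":0,"dz":0.002,"roll":0},{"dx":0,"dy":0,"dz":0.002,"roll":0},{"dx":0,"dy":0,"dz":0.002,"roll":0}]'
```

```text
time_s: 15.45
position: [0.6464, -0.1056, 0.0516]
eef_rot: [[1.0, -0.001, 0.0], [-0.001, -1.0, -0.0], [0.0, 0.0, -1.0]]
contact_force: [0.3, 0.0, -0.3]
gripper_width: 0.0432
gripper_force: 12.0
```

```bash
python3 -m creep '[{"dx":0,"dy":0,"dz":0.0005,"roll":0},{"dx":0,"dy":0,"dz":0.001,"roll":0},{"dx":0,"dy":0,"dz":0.001,"roll":0}]'
python3 -m creep '[{"dx":0,"dy":0,"dz":0,"roll":0},{"dx":0,"dy":0,"dz":0,"roll":0},{"dx":0,"dy":0,"dz":0,"roll":0},{"dx":0,"dy":0,"dz":0,"roll":0},{"dx":0,"dy":0,"dz":0,"roll":0}]' 1
python3 -m creep '[{"dx":0,"dy":0,"dz":-0.02,"roll":0},{"dx":0,"dy":0,"dz":-0.05,"roll":0},{"dx":0,"dy":0,"dz":-0.09,"roll":0},{"dx":0,"dy":0,"dz":-0.13,"roll":0},{"dx":0,"dy":0,"dz":-0.14,"roll":0},{"dx":0,"dy":0,"dz":-0.14,"roll":0}]'
python3 -m creep '[{"dx":-0.02,"dy":-0.014,"dz":0,"roll":0},{"dx":-0.06,"dy":-0.042,"dz":0,"roll":0},{"dx":-0.1,"dy":-0.07,"dz":0,"roll":0},{"dx":-0.14,"dy":-0.098,"dz":0,"roll":0},{"dx":-0.175,"dy":-0.123,"dz":0,"roll":0},{"dx":-0.1925,"dy":-0.1355,"dz":0.02,"roll":0},{"dx":-0.1925,"dy":-0.1355,"dz":0.06,"roll":0},{"dx":-0.1925,"dy":-0.1355,"dz":0.06,"roll":0}]'
```

```text
time_s: 15.82
position: [0.6467, -0.1055, 0.0515]
eef_rot: [[1.0, -0.001, 0.001], [-0.001, -1.0, -0.0], [0.001, 0.0, -1.0]]
contact_force: [-1.9, 0.9, 5.6]
gripper_width: 0.0431
gripper_force: 12.0
time_s: 16.45
position: [0.6463, -0.1056, 0.0504]
eef_rot: [[1.0, -0.001, -0.0], [-0.001, -1.0, 0.0], [-0.0, -0.0, -1.0]]
contact_force: [-0.6, -0.5, 0.4]
gripper_width: 0.0905
gripper_force: 0.0
time_s: 17.2
position: [0.6466, -0.1057, 0.1916]
eef_rot: [[1.0, -0.001, 0.002], [-0.001, -1.0, -0.001], [0.002, 0.001, -1.0]]
contact_force: [0.3, 0.8, -0.1]
gripper_width: 0.0922
gripper_force: 0.0
time_s: 18.2
position: [0.4508, 0.03, 0.1277]
eef_rot: [[1.0, -0.0, -0.008], [-0.0, -1.0, -0.0], [-0.008, 0.0, -1.0]]
contact_force: [-0.4, -0.1, -0.2]
gripper_width: 0.0926
gripper_force: 0.0
```

```bash
python3 -m creep '[{"dx":0,"dy":0,"dz":0.02,"roll":0},{"dx":0,"dy":0,"dz":0.045,"roll":0},{"dx":0,"dy":0,"dz":0.07,"roll":0},{"dx":0,"dy":0,"dz":0.09,"roll":0},{"dx":0,"dy":0,"dz":0.092,"roll":0},{"dx":0,"dy":0,"dz":0.092,"roll":0}]'
python3 -m creep '[{"dx":0,"dy":0,"dz":0,"roll":0},{"dx":0,"dy":0,"dz":0,"roll":0},{"dx":0,"dy":0,"dz":0,"roll":0},{"dx":0,"dy":0,"dz":0,"roll":0},{"dx":0,"dy":0,"dz":0,"roll":0},{"dx":0,"dy":0,"dz":0,"roll":0},{"dx":0,"dy":0,"dz":0,"roll":0},{"dx":0,"dy":0,"dz":0,"roll":0}]' 0 12
python3 -m creep '[{"dx":0,"dy":0,"dz":-0.02,"roll":0},{"dx":0,"dy":0,"dz":-0.05,"roll":0},{"dx":0,"dy":0,"dz":-0.08,"roll":0},{"dx":0,"dy":0,"dz":-0.11,"roll":0},{"dx":0,"dy":0,"dz":-0.12,"roll":0},{"dx":0,"dy":0,"dz":-0.12,"roll":0}]'
```

```text
time_s: 18.95
position: [0.4546, 0.0302, 0.0392]
eef_rot: [[1.0, -0.001, 0.001], [-0.001, -1.0, 0.0], [0.001, -0.0, -1.0]]
contact_force: [0.9, 0.2, 0.3]
gripper_width: 0.0921
gripper_force: 0.0
time_s: 19.95
position: [0.4541, 0.0304, 0.0386]
eef_rot: [[1.0, -0.001, 0.0], [-0.001, -1.0, 0.0], [0.0, -0.0, -1.0]]
contact_force: [0.1, 1.1, 2.1]
gripper_width: 0.0382
gripper_force: 12.0
time_s: 20.7
position: [0.454, 0.0298, 0.1585]
eef_rot: [[1.0, -0.002, 0.0], [-0.002, -1.0, -0.0], [0.0, 0.0, -1.0]]
contact_force: [-0.2, 0.4, -0.9]
gripper_width: 0.0382
gripper_force: 11.8
```

The opening is narrower than expected (38 mm against 44 mm), so I'll check the hold.

Run:
```python
from h import *
snap('side','side3');crop('side3','s4',160,90,340,240,4)
```

```text
(no output)
```

View pics/s4.png

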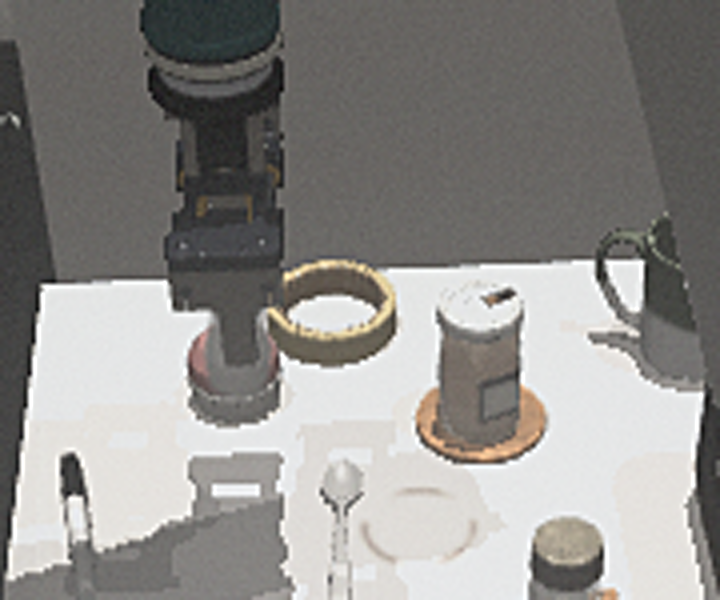

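The shaker hangs upright behind the near finger (about (240,350)), and the honey jar is upright and central on its coaster at (480,420). I'll place the salt halfway.

```bash
python3 -m creep '[{"dx":0.02,"dy":0.002,"dz":0,"roll":0},{"dx":0.055,"dy":0.007,"dz":0,"roll":0},{"dx":0.09,"dy":0.011,"dz":0,"roll":0},{"dx":0.125,"dy":0.015,"dz":0,"roll":0},{"dx":0.155,"dy":0.019,"dz":0,"roll":0},{"dx":0.174,"dy":0.0215,"dz":0,"roll":0},{"dx":0.174,"dy":0.0215,"dz":0,"roll":0}]'
python3 -m creep '[{"dx":0,"dy":0,"dz":0.02,"roll":0},{"dx":0,"dy":0,"dz":0.05,"roll":0},{"dx":0,"dy":0,"dz":0.08,"roll":0},{"dx":0,"dy":0,"dz":0.105,"roll":0},{"dx":0,"dy":0,"dz":0.112,"roll":0},{"dx":0,"dy":0,"dz":0.116,"roll":0},{"dx":0,"dy":0,"dz":0.116,"roll":0},{"dx":0,"dy":0,"dz":0.116,"roll":0}]'
```

```text
time_s: 21.62
position: [0.6277, 0.0082, 0.1561]
eef_rot: [[1.0, -0.002, -0.003], [-0.002, -1.0, 0.0], [-0.003, -0.0, -1.0]]
contact_force: [-0.9, 0.5, -1.2]
gripper_width: 0.0376
gripper_force: 11.8
time_s: 22.62
position: [0.6286, 0.0085, 0.0435]
eef_rot: [[1.0, -0.001, 0.002], [-0.001, -1.0, -0.0], [0.002, 0.0, -1.0]]
contact_force: [0.7, -0.2, -1.5]
gripper_width: 0.038
gripper_force: 11.8
```

```bash
python3 -m creep '[{"dx":0,"dy":0,"dz":0.001,"roll":0},{"dx":0,"dy":0,"dz":0.002,"roll":0},{"dx":0,"dy":0,"dz":0.003,"roll":0},{"dx":0,"dy":0,"dz":0.003,"roll":0},{"dx":0,"dy":0,"dz":0.003,"roll":0}]'
```

```text
time_s: 23.25
position: [0.628, 0.0085, 0.0395]
eef_rot: [[1.0, -0.001, -0.0], [-0.001, -1.0, -0.0], [-0.0, 0.0, -1.0]]
contact_force: [-1.5, 0.2, -1.5]
gripper_width: 0.0381
gripper_force: 11.8
```

```bash
python3 -m creep '[{"dx":0,"dy":0,"dz":0.0005,"roll":0},{"dx":0,"dy":0,"dz":0.001,"roll":0},{"dx":0,"dy":0,"dz":0.0015,"roll":0},{"dx":0,"dy":0,"dz":0.0015,"roll":0}]'
python3 -m creep '[{"dx":0,"dy":0,"dz":0,"roll":0},{"dx":0,"dy":0,"dz":0,"roll":0},{"dx":0,"dy":0,"dz":0,"roll":0},{"dx":0,"dy":0,"dz":0,"roll":0},{"dx":0,"dy":0,"dz":0,"roll":0},{"dx":0,"dy":0,"dz":0,"roll":0}]' 0.85
python3 -m creep '[{"dx":0,"dy":0,"dz":-0.02,"roll":0},{"dx":0,"dy":0,"dz":-0.05,"roll":0},{"dx":0,"dy":0,"dz":-0.09,"roll":0},{"dx":0,"dy":0,"dz":-0.13,"roll":0},{"dx":0,"dy":0,"dz":-0.15,"roll":0},{"dx":0,"dy":0,"dz":-0.15,"roll":0}]' 1
python3 -m creep '[{"dx":-0.03,"dy":-0.024,"dz":0,"roll":0},{"dx":-0.07,"dy":-0.055,"dz":0,"roll":0},{"dx":-0.11,"dy":-0.087,"dz":0,"roll":0},{"dx":-0.15,"dy":-0.119,"dz":0,"roll":0},{"dx":-0.18,"dy":-0.142,"dz":0,"roll":0},{"dx":-0.188,"dy":-0.1485,"dz":0.03,"roll":0},{"dx":-0.188,"dy":-0.1485,"dz":0.07,"roll":0},{"dx":-0.188,"dy":-0.1485,"dz":0.07,"roll":0}]'
```

```text
time_s: 23.75
position: [0.6283, 0.0084, 0.0386]
eef_rot: [[1.0, -0.001, 0.001], [-0.001, -1.0, -0.0], [0.001, 0.0, -1.0]]
contact_force: [-0.7, -0.1, 5.1]
gripper_width: 0.0382
gripper_force: 12.2
time_s: 24.5
position: [0.628, 0.0084, 0.038]
eef_rot: [[1.0, -0.001, -0.0], [-0.001, -1.0, -0.0], [-0.0, 0.0, -1.0]]
contact_force: [-0.2, 0.8, 0.4]
gripper_width: 0.078
gripper_force: 0.0
time_s: 25.25
position: [0.6288, 0.0085, 0.1899]
eef_rot: [[1.0, -0.001, 0.003], [-0.001, -1.0, -0.0], [0.003, 0.0, -1.0]]
contact_force: [0.2, 0.2, -0.5]
gripper_width: 0.0917
gripper_force: 0.0
time_s: 26.25
position: [0.4369, 0.1561, 0.1149]
eef_rot: [[1.0, -0.0, -0.008], [-0.0, -1.0, -0.002], [-0.008, 0.002, -1.0]]
contact_force: [0.1, -0.1, 0.7]
gripper_width: 0.0923
gripper_force: 0.0
```

```bash
python3 -m creep '[{"dx":0,"dy":0,"dz":0.02,"roll":0},{"dx":0,"dy":0,"dz":0.045,"roll":0},{"dx":0,"dy":0,"dz":0.07,"roll":0},{"dx":0,"dy":0,"dz":0.09,"roll":0},{"dx":0,"dy":0,"dz":0.102,"roll":0},{"dx":0,"dy":0,"dz":0.102,"roll":0},{"dx":0,"dy":0,"dz":0.102,"roll":0}]'
python3 -m creep '[{"dx":0,"dy":0,"dz":0,"roll":0},{"dx":0,"dy":0,"dz":0,"roll":0},{"dx":0,"dy":0,"dz":0,"roll":0},{"dx":0,"dy":0,"dz":0,"roll":0},{"dx":0,"dy":0,"dz":0,"roll":0},{"dx":0,"dy":0,"dz":0,"roll":0}]' 0 12
python3 -m creep '[{"dx":0,"dy":0,"dz":-0.02,"roll":0},{"dx":0,"dy":0,"dz":-0.05,"roll":0},{"dx":0,"dy":0,"dz":-0.08,"roll":0},{"dx":0,"dy":0,"dz":-0.11,"roll":0},{"dx":0,"dy":0,"dz":-0.14,"roll":0},{"dx":0,"dy":0,"dz":-0.16,"roll":0},{"dx":0,"dy":0,"dz":-0.16,"roll":0}]'
python3 - <<'E'
from h import *
snap('side','side4');crop('side4','s5',160,90,360,240,4)
E
```

```text
time_s: 27.12
position: [0.4407, 0.1574, 0.0168]
eef_rot: [[1.0, -0.001, 0.001], [-0.001, -1.0, 0.0], [0.001, -0.0, -1.0]]
contact_force: [0.0, 0.7, 0.1]
gripper_width: 0.0919
gripper_force: 0.0
time_s: 27.88
position: [0.4406, 0.1578, 0.0165]
eef_rot: [[1.0, -0.001, 0.001], [-0.001, -1.0, 0.001], [0.001, -0.001, -1.0]]
contact_force: [0.0, 3.5, 5.7]
gripper_width: 0.0645
gripper_force: 12.0
time_s: 28.75
position: [0.4406, 0.1567, 0.1767]
eef_rot: [[1.0, -0.002, 0.002], [-0.002, -1.0, -0.0], [0.002, 0.0, -1.0]]
contact_force: [0.1, 0.2, -2.1]
gripper_width: 0.0648
gripper_force: 12.0
```

View pics/s5.png

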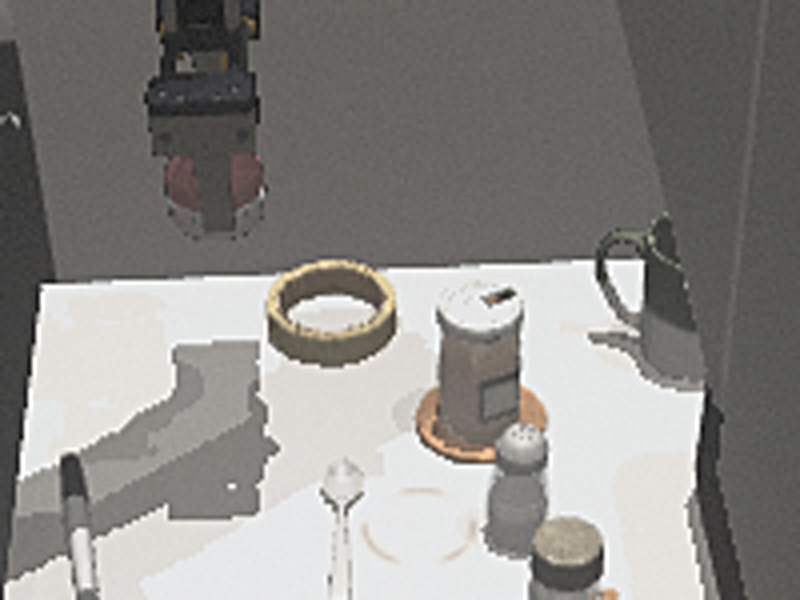

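The timer hangs level and centred on the finger at (215,190). The salt stands upright at (515,500) between the coasters. I'll carry the timer to the tin.

```bash
python3 -m creep '[{"dx":0.01,"dy":0.03,"dz":0,"roll":0},{"dx":0.025,"dy":0.075,"dz":0,"roll":0},{"dx":0.04,"dy":0.12,"dz":0,"roll":0},{"dx":0.055,"dy":0.165,"dz":0,"roll":0},{"dx":0.07,"dy":0.21,"dz":0,"roll":0},{"dx":0.085,"dy":0.255,"dz":0,"roll":0},{"dx":0.1,"dy":0.3,"dz":0,"roll":0},{"dx":0.11,"dy":0.33,"dz":0,"roll":0}]'
python3 -m creep '[{"dx":0.015,"dy":0.046,"dz":0,"roll":0},{"dx":0.025,"dy":0.08,"dz":0,"roll":0},{"dx":0.029,"dy":0.0915,"dz":0,"roll":0},{"dx":0.029,"dy":0.0915,"dz":0.02,"roll":0},{"dx":0.029,"dy":0.0915,"dz":0.05,"roll":0},{"dx":0.029,"dy":0.0915,"dz":0.08,"roll":0},{"dx":0.029,"dy":0.0915,"dz":0.09,"roll":0},{"dx":0.029,"dy":0.0915,"dz":0.09,"roll":0}]'
python3 - <<'E'
from h import *
snap('side','side5');crop('side5','s6',220,200,360,320,5)
E
```

```text
time_s: 29.8
position: [0.5487, -0.1755, 0.1737]
eef_rot: [[1.0, -0.004, -0.004], [-0.004, -1.0, 0.0], [-0.004, -0.0, -1.0]]
contact_force: [-0.3, 0.1, -1.8]
gripper_width: 0.0652
gripper_force: 12.0
time_s: 30.8
position: [0.5781, -0.2629, 0.0851]
eef_rot: [[1.0, 0.001, -0.002], [0.001, -1.0, 0.001], [-0.002, -0.001, -1.0]]
contact_force: [0.1, -0.3, -0.8]
gripper_width: 0.0648
gripper_force: 12.0
```

View pics/s6.png

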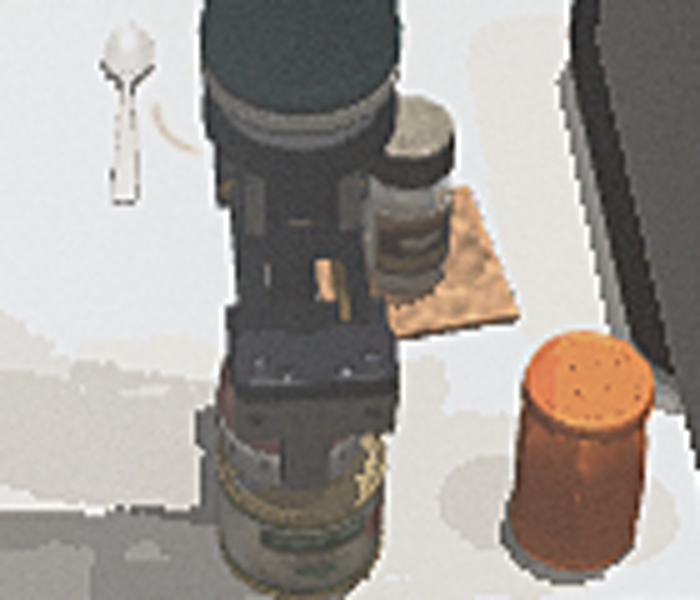

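The timer hovers just above the tin: timer from x≈218, tin 215–385 in the crop, so within about 2–3 mm of centre. The square coaster jar is upright. Lowering gently.

```bash
python3 -m creep '[{"dx":0.001,"dy":0.001,"dz":0.003,"roll":0},{"dx":0.001,"dy":0.001,"dz":0.006,"roll":0},{"dx":0.001,"dy":0.001,"dz":0.009,"roll":0},{"dx":0.001,"dy":0.001,"dz":0.009,"roll":0},{"dx":0.001,"dy":0.001,"dz":0.009,"roll":0}]'
```

```text
time_s: 31.48
position: [0.5797, -0.2655, 0.0771]
eef_rot: [[1.0, -0.001, 0.0], [-0.001, -1.0, -0.0], [0.0, 0.0, -1.0]]
contact_force: [0.1, -0.4, -0.8]
gripper_width: 0.0644
gripper_force: 12.0
```

```bash
python3 -m creep '[{"dx":0,"dy":0,"dz":0.0007,"roll":0},{"dx":0,"dy":0,"dz":0.0014,"roll":0},{"dx":0,"dy":0,"dz":0.002,"roll":0},{"dx":0,"dy":0,"dz":0.002,"roll":0},{"dx":0,"dy":0,"dz":0.002,"roll":0}]'
```

```text
time_s: 32.1
position: [0.5797, -0.2655, 0.0751]
eef_rot: [[1.0, -0.001, 0.0], [-0.001, -1.0, -0.0], [0.0, 0.0, -1.0]]
contact_force: [0.2, 0.2, -1.0]
gripper_width: 0.0648
gripper_force: 12.0
```

```bash
python3 -m creep '[{"dx":0,"dy":0,"dz":0.0005,"roll":0},{"dx":0,"dy":0,"dz":0.001,"roll":0},{"dx":0,"dy":0,"dz":0.001,"roll":0},{"dx":0,"dy":0,"dz":0.001,"roll":0}]'
```

```text
time_s: 32.6
position: [0.5797, -0.2655, 0.0746]
eef_rot: [[1.0, -0.001, 0.0], [-0.001, -1.0, -0.0], [0.0, 0.0, -1.0]]
contact_force: [-2.8, 1.1, 6.2]
gripper_width: 0.065
gripper_force: 12.0
```

Contact at z=0.0746 as computed. I'll release, lift, move clear and check.

```bash
python3 -m creep '[{"dx":0,"dy":0,"dz":0,"roll":0},{"dx":0,"dy":0,"dz":0,"roll":0},{"dx":0,"dy":0,"dz":0,"roll":0},{"dx":0,"dy":0,"dz":0,"roll":0},{"dx":0,"dy":0,"dz":0,"roll":0},{"dx":0,"dy":0,"dz":0,"roll":0}]' 1
python3 -m creep '[{"dx":0,"dy":0,"dz":-0.02,"roll":0},{"dx":0,"dy":0,"dz":-0.05,"roll":0},{"dx":0,"dy":0,"dz":-0.09,"roll":0},{"dx":0,"dy":0,"dz":-0.13,"roll":0},{"dx":0,"dy":0,"dz":-0.14,"roll":0},{"dx":0,"dy":0,"dz":-0.14,"roll":0}]'
python3 -m creep '[{"dx":-0.03,"dy":0.03,"dz":0,"roll":0},{"dx":-0.07,"dy":0.07,"dz":0,"roll":0},{"dx":-0.11,"dy":0.11,"dz":0,"roll":0},{"dx":-0.15,"dy":0.15,"dz":0,"roll":0},{"dx":-0.19,"dy":0.18,"dz":0,"roll":0},{"dx":-0.22,"dy":0.2,"dz":0,"roll":0},{"dx":-0.24,"dy":0.22,"dz":0,"roll":0},{"dx":-0.24,"dy":0.22,"dz":0,"roll":0}]'
python3 - <<'E'
from h import *
snap('side','side6');snap('top','top6');crop('side6','s7',160,150,360,320,3.5);crop('top6','t7',140,150,420,345,2.85)
E
```

```text
time_s: 33.35
position: [0.5797, -0.2655, 0.0741]
eef_rot: [[1.0, -0.001, -0.0], [-0.001, -1.0, -0.0], [-0.0, 0.0, -1.0]]
contact_force: [0.5, 0.4, 0.3]
gripper_width: 0.0919
gripper_force: 0.0
time_s: 34.1
position: [0.5798, -0.2656, 0.2151]
eef_rot: [[1.0, -0.001, 0.001], [-0.001, -1.0, -0.001], [0.001, 0.001, -1.0]]
contact_force: [0.7, -0.1, -0.5]
gripper_width: 0.0917
gripper_force: 0.0
time_s: 35.1
position: [0.3365, -0.4863, 0.2123]
eef_rot: [[1.0, -0.006, -0.003], [-0.006, -1.0, 0.002], [-0.003, -0.002, -1.0]]
contact_force: [0.2, 0.2, -0.2]
gripper_width: 0.092
gripper_force: 0.0
```

View pics/s7.png

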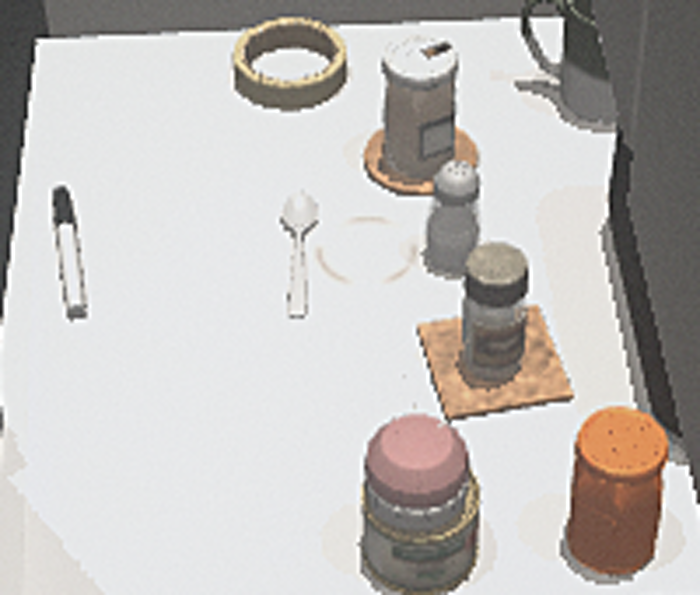

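View pics/t7.png

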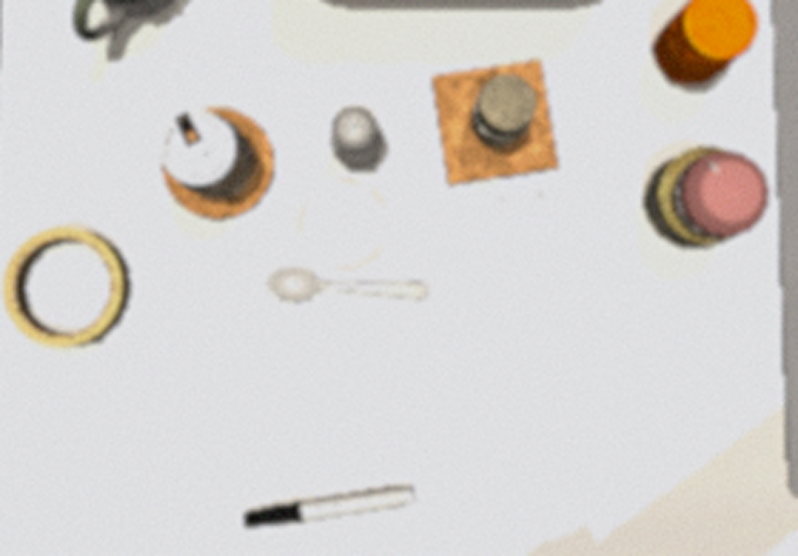

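Everything is upright and in place in the side view, and the bystanders have not moved. One numeric check from the top and side pixels.

Run:
```python
from h import *
t=lambda u,v,z:pt('top',140+u/2.85,150+v/2.85,z)[:2]
s=lambda u,v,z:pt('side',160+u/3.5,150+v/3.5,z)[:2]
R=np.array([[.6078,.1226],[.6128,.1211]]);S=np.array([[.6423,-.1046],[.6478,-.1061]]);T=np.array([[.5768,-.2629],[.5815,-.2667]])
p=lambda a,b,z:np.array([t(*a,z),s(*b,z)])
print('honey',p((201,148),(421,61),.103)-R);print('spice',p((507,102),(497,264),.102)-S)
print('salt',p((354,127),(457,178),.08)-(R+S)/2);print('timer',p((725,193),(417,448),.1)-T)
```

```text
honey [[-0.0005 -0.0036]
 [-0.0006 -0.0017]]
spice [[-0.0003 -0.0006]
 [-0.0017  0.0001]]
salt [[ 0.00155 -0.0008 ]
 [-0.0004   0.0011 ]]
timer [[-0.0015 -0.0014]
 [-0.0017  0.0046]]
```

All are within 5 mm, so I'm handing in.

```bash
python3 -c "
from cell import manip;print(manip.close_job())"
```

```text
the job is handed in; nothing more can be done
None
```

The job is handed in: honey jar, spice jar, salt shaker and timer are all upright and measured within 5 mm of their target spots, with no visible movement of the tin, mug, tape roll or teaspoon; the hand-in call returned no verdict.

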